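# Click the fume bench's fan lever to third speed

## Task

Set the fan of the white downdraft fume bench to its third speed by feel: with a fingertip push the orange speed lever back to its off stop (the end with the red dot), then push it up three clicks and leave it standing in the third notch. Do not overrun the third notch, or the fan will draw the small parts off the slate. Push the lever only as hard as it needs and do not pinch it, leave the slate, tweezers, bottle and tape where they are, and finish with the hand clear of everything.

Things in the scene. Friction and masses are not known exactly. Their poses are not given: they have to be found in the camera images.
- bench: white downdraft fume bench, a fixed box 280 (its x) x 380 (its y) x 85 mm high on the table. Origin: centre of the underside. Its front (-x) 70 mm is a flat control deck, level with the metal perforated work plate behind it (tops at z = 85 mm). Nothing stands up from the deck within 90 mm either side of the lever slot's middle but the lever
- slot_off (a point): the lever's off place on the deck's top, z = 85 mm: bench x = -105 mm, y = -35 mm. The black slot, on a grey 60 x 135 mm plate, runs from here 70 mm along the bench's +y. A red dot marks this off end; white bars beside the slot, longer towards +y, mark speeds 1 to 5
- lever_cap: orange cap of the speed lever, a block 26 mm (bench x) x 14 mm (bench y, the sliding direction) x 25 mm high. Its underside is 3 mm, its top 28 mm above the deck. Origin: on the deck (z = 85 mm) below the cap's centre; axes as the bench's. It stands over slot_off at off and moves along the bench's +y
- fan_lever (a joint): lever's slide from off along the bench's +y, in m. Stops at 0 (off) and 0.070. Spring notches every 14 mm: off 0, speed 1 0.014, 2 0.028, 3 0.042, 4 0.056, 5 0.070. About 5 N pushes it out of a notch, then ever less; past halfway (7 mm) it clicks on by itself into the next notch, ahead of the finger, and stays there. It starts in one of speeds 1 to 3
- slate: dark slate tile 85 x 110 x 8 mm with a taped brass rod and small brass parts, lying loose on the work plate; origin: centre of the underside
- flux: small white bottle with a blue label, 30 mm diameter, 70 mm high, standing loose on the work plate; origin: centre of the underside
- tape: roll of blue tape, 64 mm outside diameter, 24 mm high, lying flat and loose on the work plate; origin: centre of the underside
- tweezers: black tweezers about 125 mm long, 6 mm high, lying loose on the work plate just behind the control deck; origin: middle of the underside, x along their length
Not all that is in view belongs to the job. What is meant by the flux is not purple, and is the larger of those in its own colour.

How it is judged:
By the outcome, as a careful person would: the job done as asked, in the order asked, and still so for the second after the job is handed in, with the robot touching nothing.
It also fails if it takes over 56 s, if anything falls off the work surface, if the arm or the gripper's body presses on something with over 40 N, if the wrist force passes 120 N, or if a joint passes its speed limit or range.

## Robot

A 6-joint arm with a two-finger parallel gripper is mounted at the origin on the work surface. World frame = base frame: x ahead of the robot, y to its left, z up, the work surface at z = 0. Lengths are in mm, angles in rad, forces in N, time in s.
With the tool pointing down it reaches from about 225 to 875 mm from the base axis. Payload 3.4 kg.
Tool frame: the origin (TCP) lies at the very end of the fingers, on their centre line; the grasp point (between the pads) lies 19 mm behind it (bot.grip_point_offset is the distance from the TCP to the grasp point, in mm); z points along the fingers, y is the direction in which the jaws open and shut (so a half turn about z gives the same grasp; the last joint's range is limited). The gripper opens to 85 mm and grips with 20 to 120 N. Pads are 22 mm wide; open, the fingers measure 114 mm over their backs; the gripper's body (76 mm by 85 mm) begins 54 mm behind the grasp point. The pads swing forward as they close: fully open they stand 13 mm farther back than shut.
Start: joints at [-0.121, 0.276, 1.505, -0, 1.361, -0.121], TCP at [575.033, -0.009, 231.328] pointing down, gripper open.
Joint ranges: [-2.89, 2.89], [-0.75, 2.08], [0.22, 2.7], [-1.18, 4.32], [0.11, 2.71], [-2.7, 2.7]. Speed limits (rad/s): [2.57, 2.57, 3.14, 3.14, 3.14, 3.14].

## Interface

Orientations are given as a 3x3 rotation matrix whose columns are the frame's x, y, z axes.
In Python, from rig import bot gives the robot as it stands. The module is installed in compiled form; this text tells all that it offers.
- The arm moves only by the tool send_rows, never from a script. Its arguments are lists of equal length, an entry for each row: "rotation": the turn, a rotation vector about the tool's x, y, z in degrees, a list of three; "translation": the shift along the tool's x, y, z in mm, a list of three; "gripper": the finger opening in mm, from 0 to 85.4. A call has 1 to 20 rows; each row shifts and turns the pose as measured when the row begins, along the tool's axes as they then stand; what a row does not reach is not made up. A row lasts 1/10 s, in which the tool goes at most 50 mm and 8.59 degrees, less where a joint would pass 70% of its speed; a pose out of reach is approached as far as the arm can. A call with a gripper value outside its range is refused whole. The fingers move at their own pace and stop on an object; "grip_force" is the grip in N (left out, the last holds). Time passes only in rows, so rows that do not move let the fingers close. It gives the time, the measured TCP pose, the force and the opening at its end, in the units of the state.
- bot.observe(): the state, without advancing time (a new reading comes with each control period).
- bot.snapshot(name): name is "scene" or "side" or "wrist"; returns the picture (420x560x3 uint8, blue, green, red); there is no depth.
- bot.camera_params(name): a dict with "fovy" (degrees; the focal length in pixels is half the picture's height over the tangent of half this angle, whatever the lens; pixels are square), "cx", "cy" (the principal point, pixels), "k1" (the pictures are not rectified: a ray, as slopes to the right and down, at radius r is drawn at 1 + k1 r^2 times it, then the intrinsics apply), "R" (3x3) and "t" (3): a world point X has camera coordinates R X + t. Camera axes: x right, y down, z forward; pixel columns grow to the right and rows downward; lengths in mm; the calibration is good to about 2 mm. A picture is of the moment at which its call begins: read the wrist's pose just before it. camera_params takes no time and is no camera call; for the wrist camera it gives the pose at the moment of the call.
- bot.finish_job(): hands the job in, once; it reports no verdict.
The state is a dict: "time": time; "qpos": joint angles; "joint_vel": joint speeds; "joint_efforts": joint torques, N m; "tool_pos": TCP position; "tool_rot": TCP orientation; "force": force on the tool from outside, world axes, zero at the start; "wrist_torque": the same for the moment, N m; "finger_gap": opening from 0.0 (shut) to 1.0 (fully open).
Only numpy, scipy, OpenCV 4.12 (cv2) and the standard library are available. Lean on these libraries where they do the work, as an engineer would, in place of code of your own. Each camera call takes 0.05 s, during which the arm holds its last target.

## Working session

There is one attempt and no reset: what is moved stays moved. The work goes in short steps, Python scripts to look and compute and a tool call to move; the robot and the scene stay as the last step left them, time stands still between calls to the robot, and variables do not carry over. Pictures are saved under pics/ and viewed, and the job is handed in when it is done.

Besides the shell and the picture viewer there is one more tool, called after ">>>" by a JSON object that holds its "fn" and its "kwargs". send_rows: Moves the arm, as the interface text tells. Its arguments: {"type":"object","properties":{"rotation":{"type":"array","items":{"type":"array","items":{"type":"number"}}},"translation":{"type":"array","items":{"type":"array","items":{"type":"number"}}},"gripper":{"type":"array","items":{"type":"number"}},"grip_force":{"type":"number"}},"required":["rotation","translation","gripper"]}

```bash
mkdir -p pics
cat > h.py <<'E'
import numpy as np, cv2
from rig import bot
def ray(cam,u,v):
    f=210/np.tan(np.radians(cam["fovy"])/2)
    p=np.array([(u-cam["cx"])/f,(v-cam["cy"])/f]);q=p.copy()
    for _ in range(30): q=p/(1+cam["k1"]*(q@q))
    R=np.array(cam["R"]);t=np.array(cam["t"])
    return -R.T@t, R.T@np.array([q[0],q[1],1.])
def onplane(cam,u,v,z):
    o,d=ray(cam,u,v); return o+d*(z-o[2])/d[2]
def proj(cam,X):
    f=210/np.tan(np.radians(cam["fovy"])/2)
    c=np.array(cam["R"])@np.array(X,float)+np.array(cam["t"]);s=c[:2]/c[2]
    s=s*(1+cam["k1"]*(s@s)); return s*f+[cam["cx"],cam["cy"]]
E
python3 - <<'E'
from h import *
import pickle
s=bot.observe();print(s)
for n in("scene","side","wrist"):
    c=bot.camera_params(n);im=bot.snapshot(n);cv2.imwrite(f"pics/{n}0.png",im);pickle.dump(c,open(f"{n}0.pkl","wb"));print(n,c)
E
```

```text
{'time': 0.0, 'qpos': array([-1.20996758e-01,  2.76611405e-01,  1.50617644e+00,  8.56959722e-06,
        1.36071671e+00, -1.20963444e-01]), 'joint_vel': array([-1.36283376e-03,  7.74578761e-04,  2.69212564e-04, -1.45357552e-03,
       -2.22763614e-05, -1.67357443e-04]), 'joint_efforts': array([ 6.20495921e-04, -4.16768074e+01, -2.45808578e+01, -1.52056768e-04,
        1.11346930e-02,  1.69860516e-05]), 'tool_pos': array([5.74445118e+02, 6.70209167e-02, 2.30413120e+02]), 'tool_rot': array([[ 3.53359508e-05,  9.99998200e-01, -1.89690576e-03],
       [ 9.99999971e-01, -3.48824831e-05,  2.39089033e-04],
       [ 2.39022434e-04, -1.89691415e-03, -9.99998172e-01]]), 'force': array([ 0.19543717, -0.36513875, -0.24516829]), 'wrist_torque': array([-0.01941524, -0.01769276, -0.03989533]), 'finger_gap': 1.000486801417284}
scene {'fovy': 45.11241707856296, 'cx': 284.7750652415659, 'cy': 214.45602857636214, 'k1': -0.12227222859611732, 'R': array([[-0.07670906,  0.99693512,  0.01536478],
       [ 0.85310707,  0.07360282, -0.5165181 ],
       [-0.51606593, -0.02651382, -0.85613841]]), 't': array([  62.73659925, -510.31707735, 1403.05213293])}
side {'fovy': 47.36898107248909, 'cx': 278.18168471380307, 'cy': 208.4028394098948, 'k1': 0.021505750805339858, 'R': array([[ 0.88212937, -0.47072857,  0.01619849],
       [-0.27949714, -0.5508303 , -0.78642694],
       [ 0.37911625,  0.68920286, -0.61747088]]), 't': array([-586.02865083,  238.6704258 ,  710.55707888])}
wrist {'fovy': 68.96587012922117, 'cx': 277.93378738697373, 'cy': 214.26239808344042, 'k1': 0.005812315365568422, 'R': array([[ 9.99998409e-01, -2.05373236e-04, -1.77205400e-03],
       [ 3.41312632e-04, -9.52973454e-01,  3.03053593e-01],
       [-1.75095952e-03, -3.03053716e-01, -9.52971867e-01]]), 't': array([-574.44122107,  -38.88752977,  379.13401826])}
```

View pics/scene0.png

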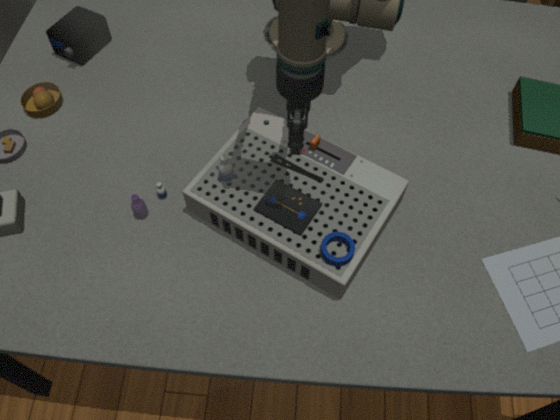

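View pics/side0.png

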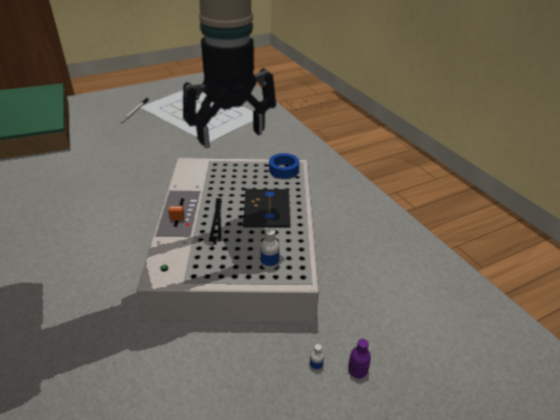

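View pics/wrist0.png

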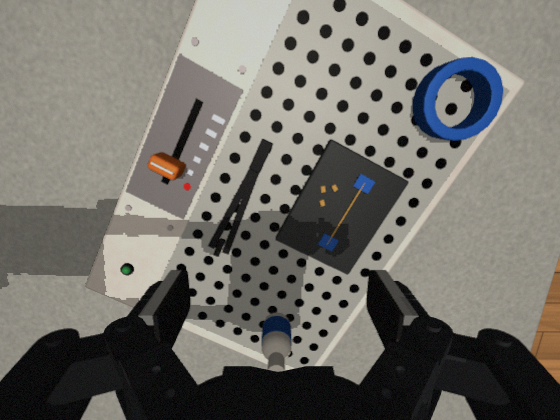

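The wrist view shows the orange lever at about (165,165), the red dot at (187,186) and the slot running up to (200,100). The tweezers are at (240,195), the slate at (342,207) and the tape at (460,98). Bottle candidates are the white one on the bench (wrist 276,335), a smaller white one on the table (side 317,358) and a purple one (side 360,360). The flux is the larger white one, the one on the bench. I only need to avoid it.

Run:
```python
from h import *
import pickle
im=cv2.imread("pics/wrist0.png");c=pickle.load(open("wrist0.pkl","rb"))
cr=im[30:300,80:320];cv2.imwrite("pics/crop0.png",cv2.resize(cr,None,fx=2.2,fy=2.2,interpolation=cv2.INTER_CUBIC))
hsv=cv2.cvtColor(im,cv2.COLOR_BGR2HSV)
def comps(m,name,mn=8):
    n,l,st,ce=cv2.connectedComponentsWithStats(m.astype(np.uint8))
    for i in range(1,n):
        if st[i,4]>mn: print(name,st[i],ce[i].round(1))
    return l
H,S,V=[hsv[...,i].astype(int) for i in range(3)]
reg=np.zeros(H.shape,bool);reg[40:240,100:260]=1
comps((H>=4)&(H<22)&(S>140)&(V>60)&reg,"orange")
comps(((H<4)|(H>172))&(S>110)&(V>60)&reg,"red")
comps((V>150)&(S<40)&reg,"white",4)
for p in [(182,55),(243,90),(185,220),(126,195),(199,100),(187,186)]: print(p,im[p[1],p[0]],onplane(c,*p,85).round(1))
```

```text
orange [148 153  37  27 595] [166.6 165.3]
red [183 183   8   8  48] [186.7 186.3]
white [  100    40   160   184 13605] [178.6 119.9]
white [162  62   5   6  15] [163.7  64.6]
white [211 114  15  11  92] [218.1 119. ]
white [205 128  12  11  76] [210.7 132.8]
white [199 142  10   9  58] [203.5 146.2]
white [193 156   8   8  44] [196.7 159.4]
white [151 162  22  12  43] [160.8 167.3]
white [187 169   7   7  32] [190.1 171.9]
white [243 174  17  46 328] [253.5 200.5]
white [112 196   6   2   7] [114.9 196.9]
white [231 213   5   7  13] [232.8 216.3]
white [103 232  94   8 408] [141.2 236.9]
(182, 55) [153 162 164] [493.6 127.5  85. ]
(243, 90) [168 179 178] [544.2 100.1  85. ]
(185, 220) [118 126 135] [482.5 -19.6  85. ]
(126, 195) [189 203 205] [427.9   5.9  85. ]
(199, 100) [47 50 54] [505.1  91.9  85. ]
(187, 186) [ 29  35 199] [487.6  14.8  85. ]
```

View pics/crop0.png

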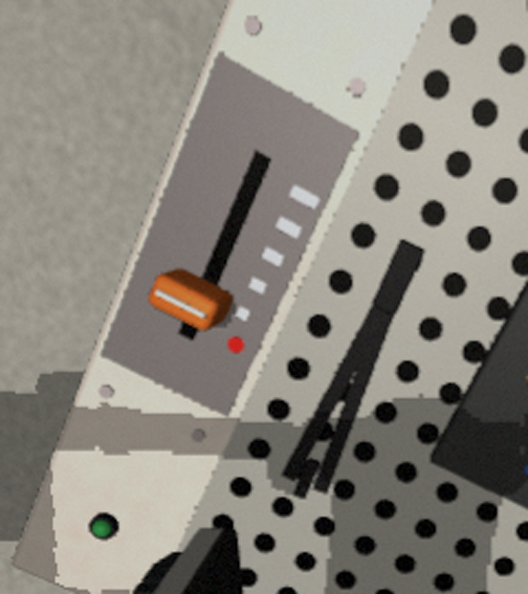

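Run:
```python
from h import *
import pickle
im=cv2.imread("pics/wrist0.png");c=pickle.load(open("wrist0.pkl","rb"))
P=lambda u,v,z=85:onplane(c,u,v,z)[:2]
# rectify deck plane z=85 to metric map, 0.25mm/px ; x 400..600, y -40..150
xs=np.arange(400,600,.25);ys=np.arange(150,-40,-.25)
M=np.array([[proj(c,(x,y,85)) for x in xs] for y in ys],np.float32)
r=cv2.remap(im,M[...,0],M[...,1],cv2.INTER_LINEAR);cv2.imwrite("pics/rect0.png",r)
g=r.astype(int);V=g.max(2);D=g.max(2)-g.min(2)
m=((V>95)&(V<140)&(D<22)).astype(np.uint8)
m=cv2.morphologyEx(m,cv2.MORPH_OPEN,np.ones((7,7)));n,l,st,ce=cv2.connectedComponentsWithStats(m)
print([(st[i].tolist()) for i in range(1,n) if st[i,4]>3000])
seed=l[int((150-60)/.25),int((475-400)/.25)];print(seed)
k=(l==seed).astype(np.uint8)
k=cv2.morphologyEx(k,cv2.MORPH_CLOSE,np.ones((61,61)))
cn=max(cv2.findContours(k,0,2)[0],key=cv2.contourArea)
rr=cv2.minAreaRect(cn);b=cv2.boxPoints(rr);print(rr[1][0]*.25,rr[1][1]*.25,rr[2],400+rr[0][0]*.25,150-rr[0][1]*.25)
cv2.drawContours(r,[b.astype(int)],0,(0,255,0),1);cv2.imwrite("pics/rect0.png",r)
bars=np.array([P(*p) for p in[(190.1,171.9),(196.7,159.4),(203.5,146.2),(210.7,132.8),(218.1,119.0)]]);print(bars.round(1),np.linalg.norm(np.diff(bars,axis=0),axis=1).round(1))
print("dot",P(186.7,186.3))
```

```text
[[115, 90, 433, 579, 100265], [525, 633, 204, 127, 13149], [0, 648, 457, 112, 29033]]
1
60.50828552246094 134.74705505371094 28.08498191833496 485.9736633300781 54.976234436035156
[[491.7  28.3]
 [498.9  40.1]
 [506.1  52.1]
 [513.6  64. ]
 [521.   76. ]] [13.7 14.1 14.  14.1]
dot [487.24864392  14.49090249]
```

View pics/rect0.png

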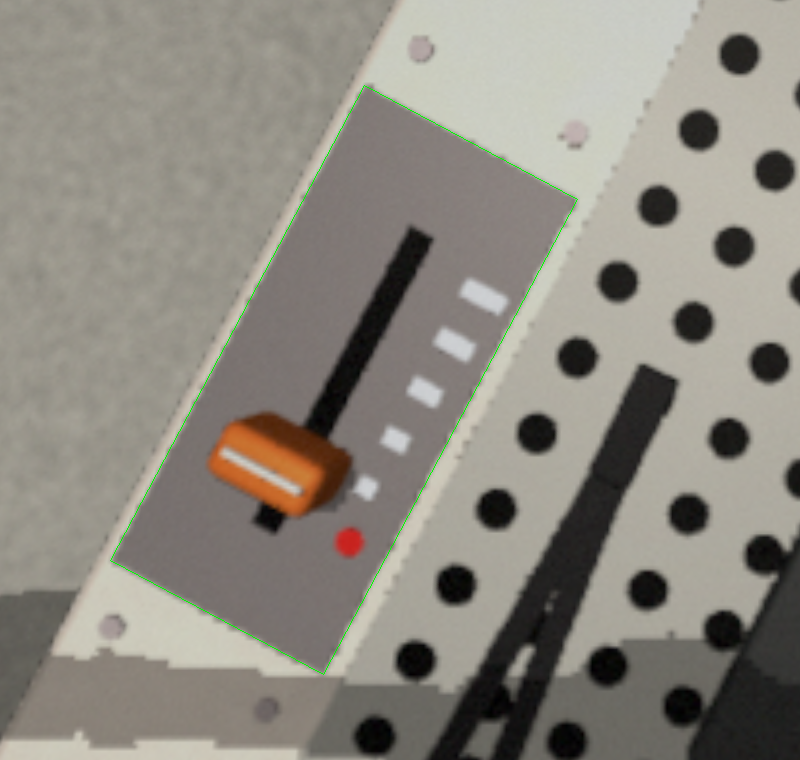

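```bash
cat >> h.py <<'E'
A=np.radians(28.08);C=np.array([485.97,54.98]);BX=np.array([np.cos(A),-np.sin(A)]);BY=np.array([np.sin(A),np.cos(A)])
def lv(p): # world xy -> (bench x offset from slot line, slide from off mm)
    d=np.array(p[:2])-C; return np.array([d@BX,d@BY+35])
E
python3 - <<'E'
from h import *
import pickle
c=pickle.load(open("wrist0.pkl","rb"))
print("cap stripe",lv(onplane(c,160.8,167.3,113)))
im=cv2.imread("pics/side0.png");cs=pickle.load(open("side0.pkl","rb"))
hsv=cv2.cvtColor(im,cv2.COLOR_BGR2HSV).astype(int)
m=(hsv[...,0]>=4)&(hsv[...,0]<20)&(hsv[...,1]>170)&(hsv[...,2]>90);m[:190]=0;m[240:]=0;m[:,:150]=0;m[:,200:]=0
y,x=np.nonzero(m);print(len(x),x.mean(),y.mean(),"side",lv(onplane(cs,x.mean(),y.mean(),104)))
for n in range(0,4):
    p=C+BY*(n*14-35); print(n,proj(cs,(*p,104)).round(1))
q=C+BY*(28-35+35);print("target over",q, "tcp now",lv([574.4,0.07]))
E
```

```text
cap stripe [-0.91373837 14.20681148]
42 175.47619047619048 209.92857142857142 side [-1.32721768 15.62812975]
0 [174.7 215.5]
1 [176.1 210.5]
2 [177.4 205.7]
3 [178.6 201. ]
target over [499.1497101   79.68415434] tcp now [103.86736607  28.17773748]
```

Lever reads about 14 mm, so it starts in speed 1; the wrist view gives 14.2 mm and the side view 15.6 mm. Next I turn the tool to the bench axes, shut the fingers and go above the slot on the +y side of the lever.

>>> {"fn": "send_rows", "kwargs": {"rotation": [[0, 0, 7], [0, 0, 7], [0, 0, 7], [0, 0, 7], [0, 0, 0], [0, 0, 0], [0, 0, 0], [0, 0, 0], [0, 0, 0], [0, 0, 0]], "translation": [[0, 0, 0], [0, 0, 0], [0, 0, 0], [0, 0, 0], [5, -26, 0], [5, -26, 0], [5, -26, 0], [5, -26, 0], [0, 0, 0], [0, 0, 0]], "gripper": [0, 0, 0, 0, 0, 0, 0, 0, 0, 0], "grip_force": 20}}

```text
time: 1.15
tool_pos: [489.1, 69.8, 226.8]
tool_rot: [[0.489, 0.872, -0.009], [0.872, -0.489, 0.001], [-0.004, -0.008, -1.0]]
force: [0.3, -0.6, -0.4]
finger_gap: -0.003
```

```bash
cat >> h.py <<'E'
def st():
    s=bot.observe();R=np.array(s["tool_rot"]);f=np.array(s["force"])
    print("t",round(s["time"],2),"off,slide",lv(s["tool_pos"]).round(2),"z",round(s["tool_pos"][2],2),"yaw",round(np.degrees(np.arctan2(R[0,0],R[1,0])),2),"tilt",np.degrees([R[0,2],R[1,2]]).round(2),"F bx,by,z",round(f[:2]@BX,2),round(f[:2]@BY,2),round(f[2],2),"gap",round(s["finger_gap"],3))
    return s
E
python3 - <<'E'
from h import *
st();im=bot.snapshot("wrist");cv2.imwrite("pics/w1.png",im)
E
```

```text
t 1.15 off,slide [-4.21 49.6 ] z 226.84 yaw 29.29 tilt [-0.5   0.03] F bx,by,z 0.5 -0.37 -0.37 gap -0.003
```

View pics/w1.png

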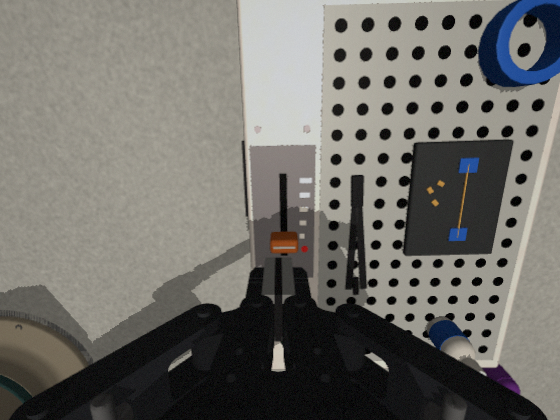

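>>> {"fn": "send_rows", "kwargs": {"rotation": [[0, 0, -1.2], [0, 0, 0], [0, 0, 0], [0, 0, 0], [0, 0, 0], [0, 0, 0]], "translation": [[0, 4, 20], [0, 0, 25], [0, 0, 25], [0, 0, 25], [0, 0, 10], [0, 0, 0]], "gripper": [0, 0, 0, 0, 0, 0]}}

```text
time: 1.8
tool_pos: [498.9, 64.2, 119.2]
tool_rot: [[0.474, 0.881, -0.002], [0.881, -0.474, -0.001], [-0.002, -0.002, -1.0]]
force: [0.2, -0.6, 0.4]
finger_gap: -0.002
```

Run:
```python
from h import *
st();im=bot.snapshot("wrist");cv2.imwrite("pics/w2.png",im)
```

```text
t 1.8 off,slide [ 7.01 49.22] z 119.15 yaw 28.28 tilt [-0.14 -0.04] F bx,by,z 0.47 -0.41 0.41 gap -0.002
```

View pics/w2.png

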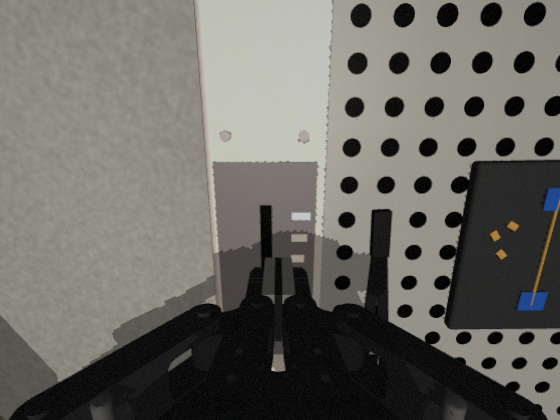

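>>> {"fn": "send_rows", "kwargs": {"rotation": [[0, 0, 0], [0, 0, 0], [0, 0, 0], [0, 0, 0]], "translation": [[0, -7, 0], [0, 0, 10], [0, 0, 9], [0, 0, 0]], "gripper": [0, 0, 0, 0]}}

```text
time: 2.25
tool_pos: [495.5, 67.7, 102.8]
tool_rot: [[0.474, 0.881, 0.006], [0.881, -0.474, -0.001], [0.002, 0.005, -1.0]]
force: [-0.8, 0.7, -0.4]
finger_gap: -0.001
```

Run:
```python
from h import *
st()
```

```text
t 2.25 off,slide [ 2.47 50.69] z 102.77 yaw 28.29 tilt [ 0.33 -0.04] F bx,by,z -0.98 0.24 -0.39 gap -0.001
```

>>> {"fn": "send_rows", "kwargs": {"rotation": [[0, 0, 0], [0, 0, 0], [0, 0, 0], [0, 0, 0], [0, 0, 0]], "translation": [[-4, -2, 4], [-4, 0, 0], [-3, 0, 0], [0, 0, 0], [0, 0, 0]], "gripper": [0, 0, 0, 0, 0]}}

```text
time: 2.75
tool_pos: [488.2, 58.0, 98.9]
tool_rot: [[0.474, 0.881, 0.007], [0.881, -0.474, -0.001], [0.002, 0.007, -1.0]]
force: [1.2, -0.6, -0.3]
finger_gap: 0.001
```

Run:
```python
from h import *
st();cv2.imwrite("pics/w3.png",bot.snapshot("wrist"));cv2.imwrite("pics/s3.png",cv2.resize(bot.snapshot("side")[100:280,100:340],None,fx=3,fy=3,interpolation=2))
```

```text
t 2.75 off,slide [ 0.56 38.72] z 98.89 yaw 28.29 tilt [ 0.4  -0.06] F bx,by,z 1.32 0.03 -0.32 gap 0.001
```

View pics/s3.png

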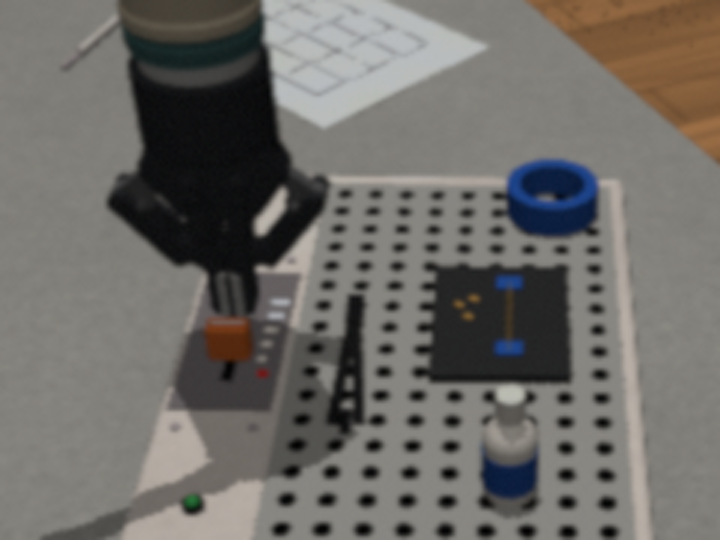

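The side view shows the shut fingertips at (232,300) just behind the cap at (228,338), well clear of the tweezers. I advance in small steps by feel.

>>> {"fn": "send_rows", "kwargs": {"rotation": [[0, 0, 0], [0, 0, 0], [0, 0, 0], [0, 0, 0]], "translation": [[-2, 0, 0], [-2, 0, 0], [-1, 0, 0], [0, 0, 0]], "gripper": [0, 0, 0, 0]}}

```text
time: 3.25
tool_pos: [486.0, 53.4, 99.0]
tool_rot: [[0.474, 0.881, 0.007], [0.881, -0.474, -0.001], [0.003, 0.007, -1.0]]
force: [-0.6, 0.1, -0.5]
finger_gap: -0.001
```

```bash
python3 -c "
from h import *
st()"
```

```text
t 3.25 off,slide [ 0.77 33.67] z 99.04 yaw 28.26 tilt [ 0.43 -0.06] F bx,by,z -0.54 -0.21 -0.46 gap -0.001
```

>>> {"fn": "send_rows", "kwargs": {"rotation": [[0, 0, 0], [0, 0, 0]], "translation": [[-1, 0, 0], [-1, 0, 0]], "gripper": [0, 0]}}

```text
time: 3.45
tool_pos: [485.1, 51.7, 99.0]
tool_rot: [[0.473, 0.881, 0.008], [0.881, -0.473, -0.001], [0.003, 0.007, -1.0]]
force: [0.4, 2.1, 0.3]
finger_gap: -0.001
```

>>> {"fn": "send_rows", "kwargs": {"rotation": [[0, 0, 0], [0, 0, 0]], "translation": [[-1, 0, 0], [-1, 0, 0]], "gripper": [0, 0]}}

```text
time: 3.65
tool_pos: [484.9, 51.2, 99.1]
tool_rot: [[0.475, 0.88, 0.01], [0.88, -0.475, 0.002], [0.007, 0.007, -1.0]]
force: [1.7, 4.5, -1.0]
finger_gap: 0.005
```

```bash
python3 -c "
from h import *
st()"
```

```text
t 3.65 off,slide [ 0.84 31.21] z 99.14 yaw 28.34 tilt [0.55 0.13] F bx,by,z -0.59 4.73 -0.97 gap 0.005
```

>>> {"fn": "send_rows", "kwargs": {"rotation": [[0, 0, 0], [0, 0, 0]], "translation": [[-1.5, 0, 0], [-1.5, 0, 0]], "gripper": [0, 0]}}

```text
time: 3.85
tool_pos: [484.1, 49.8, 99.1]
tool_rot: [[0.475, 0.88, 0.011], [0.88, -0.475, 0.005], [0.009, 0.007, -1.0]]
force: [1.3, 4.7, -0.7]
finger_gap: 0.002
```

```bash
python3 -c "
from h import *
st()"
```

```text
t 3.85 off,slide [ 0.82 29.55] z 99.15 yaw 28.38 tilt [0.63 0.28] F bx,by,z -1.09 4.74 -0.75 gap 0.002
```

>>> {"fn": "send_rows", "kwargs": {"rotation": [[0, 0, 0], [0, 0, 0]], "translation": [[-1.5, 0, 0], [-1.5, 0, 0]], "gripper": [0, 0]}}

```text
time: 4.05
tool_pos: [482.4, 46.6, 99.1]
tool_rot: [[0.475, 0.88, 0.011], [0.88, -0.475, 0.004], [0.008, 0.007, -1.0]]
force: [-0.2, 1.6, -0.3]
finger_gap: -0.003
```

>>> {"fn": "send_rows", "kwargs": {"rotation": [[0, 0, 0]], "translation": [[-1.5, 0, 0]], "gripper": [0]}}

```text
time: 4.15
tool_pos: [481.2, 44.5, 99.1]
tool_rot: [[0.474, 0.88, 0.01], [0.88, -0.474, 0.002], [0.007, 0.007, -1.0]]
force: [0.3, -0.0, -0.5]
finger_gap: -0.002
```

```bash
python3 -c "
from h import *
st()"
```

```text
t 4.15 off,slide [ 0.75 23.5 ] z 99.06 yaw 28.3 tilt [0.55 0.14] F bx,by,z 0.31 0.15 -0.52 gap -0.002
```

The lever clicked: the force dropped to zero at 23.5 mm. I advance gently to touch it at the stop, expected near 17.8 mm.

>>> {"fn": "send_rows", "kwargs": {"rotation": [[0, 0, 0], [0, 0, 0], [0, 0, 0]], "translation": [[-1.5, 0, 0], [-1.5, 0, 0], [-0.5, 0, 0]], "gripper": [0, 0, 0]}}

```text
time: 4.45
tool_pos: [478.4, 39.5, 98.9]
tool_rot: [[0.474, 0.881, 0.008], [0.881, -0.474, -0.0], [0.003, 0.007, -1.0]]
force: [0.8, 0.8, 0.1]
finger_gap: 0.003
```

```bash
python3 -c "
from h import *
st()"
```

```text
t 4.45 off,slide [ 0.6  17.72] z 98.92 yaw 28.27 tilt [ 0.44 -0.02] F bx,by,z 0.34 1.09 0.05 gap 0.003
```

>>> {"fn": "send_rows", "kwargs": {"rotation": [[0, 0, 0]], "translation": [[-0.5, 0, 0]], "gripper": [0]}}

```text
time: 4.55
tool_pos: [478.4, 39.4, 99.0]
tool_rot: [[0.474, 0.88, 0.008], [0.88, -0.474, 0.001], [0.005, 0.007, -1.0]]
force: [0.9, 4.0, -1.3]
finger_gap: 0.004
```

>>> {"fn": "send_rows", "kwargs": {"rotation": [[0, 0, 0]], "translation": [[-0.6, 0, 0]], "gripper": [0]}}

```text
time: 4.65
tool_pos: [478.4, 39.4, 99.0]
tool_rot: [[0.475, 0.88, 0.009], [0.88, -0.475, 0.002], [0.006, 0.007, -1.0]]
force: [0.7, 3.8, -1.2]
finger_gap: 0.002
```

```bash
python3 -c "
from h import *
st()
cv2.imwrite('pics/s4.png',cv2.resize(bot.snapshot('side')[150:280,120:280],None,fx=4,fy=4,interpolation=2))"
```

```text
t 4.65 off,slide [ 0.63 17.7 ] z 98.97 yaw 28.35 tilt [0.52 0.13] F bx,by,z -1.19 3.66 -1.23 gap 0.002
```

View pics/s4.png

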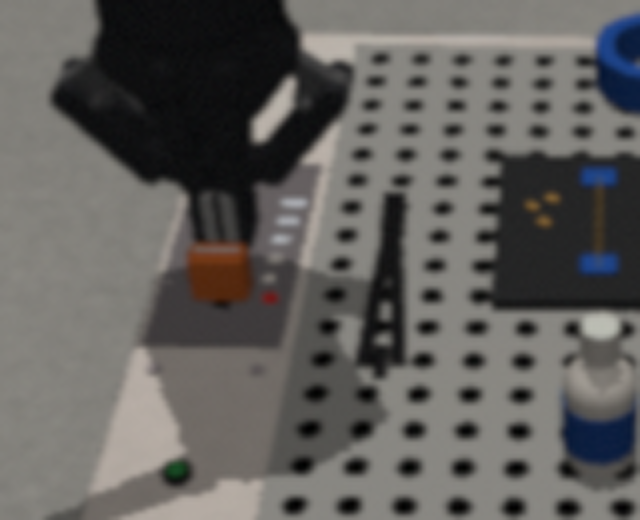

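The lever is at off: the finger stands firm at 17.7 mm, 14 mm from the first contact, with 4 N, and the side view shows the cap beside the red dot at (270,297). I back off, lift, and cross to the other side.

>>> {"fn": "send_rows", "kwargs": {"rotation": [[0, 0, 0], [0, 0, 0], [0, 0, 0], [0, 0, 0], [0, 0, 0], [0, 0, 0], [0, 0, 0], [0, 0, 0], [0, 0, 0], [0, 0, 0], [0, 0, 0]], "translation": [[4, 0, 0], [4, 0, 0], [0, 0, -15], [0, 0, -15], [0, 0, -8], [0, 0, 0], [-20, 0, 0], [-20, 0, 0], [-16, 0, 0], [0, 0, 0], [0, 0, 0]], "gripper": [0, 0, 0, 0, 0, 0, 0, 0, 0, 0, 0]}}

```text
time: 5.8
tool_pos: [453.4, -4.4, 135.6]
tool_rot: [[0.471, 0.882, 0.003], [0.882, -0.471, -0.003], [-0.001, 0.004, -1.0]]
force: [0.2, -0.1, 1.2]
finger_gap: 0.002
```

```bash
python3 -c "
from h import *
st()
cv2.imwrite('pics/s5.png',cv2.resize(bot.snapshot('side')[150:280,120:280],None,fx=4,fy=4,interpolation=2))"
```

```text
t 5.8 off,slide [ -0.79 -32.78] z 135.59 yaw 28.09 tilt [ 0.15 -0.17] F bx,by,z 0.17 0.02 1.22 gap 0.002
```

View pics/s5.png

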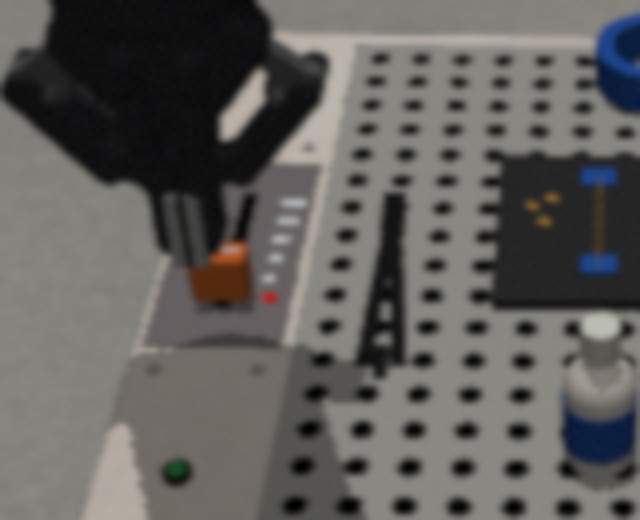

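>>> {"fn": "send_rows", "kwargs": {"rotation": [[0, 0, 0], [0, 0, 0], [0, 0, 0], [0, 0, 0], [0, 0, 0], [0, 0, 0]], "translation": [[0, 0.5, 12], [0, 0, 12], [0, 0, 10], [0, 0, 0], [3, 0, 0], [3, 0, 0]], "gripper": [0, 0, 0, 0, 0, 0]}}

```text
time: 6.45
tool_pos: [459.1, 3.3, 100.3]
tool_rot: [[0.468, 0.884, 0.004], [0.884, -0.468, -0.002], [-0.0, 0.005, -1.0]]
force: [-0.1, 0.3, -0.8]
finger_gap: -0.001
```

```bash
python3 -c "
from h import *
st()"
```

```text
t 6.45 off,slide [  0.63 -23.23] z 100.26 yaw 27.92 tilt [ 0.23 -0.13] F bx,by,z -0.2 0.21 -0.79 gap -0.001
```

>>> {"fn": "send_rows", "kwargs": {"rotation": [[0, 0, 0], [0, 0, 0], [0, 0, 0], [0, 0, 0]], "translation": [[1.5, 0, 1], [1, 0, 0], [1, 0, 0], [1, 0, 0]], "gripper": [0, 0, 0, 0]}}

```text
time: 6.85
tool_pos: [462.3, 7.7, 100.3]
tool_rot: [[0.467, 0.884, 0.006], [0.884, -0.467, -0.004], [-0.0, 0.007, -1.0]]
force: [-1.3, -2.7, -1.2]
finger_gap: -0.003
```

```bash
python3 -c "
from h import *
st()"
```

```text
t 6.85 off,slide [  1.42 -17.86] z 100.29 yaw 27.84 tilt [ 0.35 -0.2 ] F bx,by,z 0.12 -3.0 -1.21 gap -0.003
```

>>> {"fn": "send_rows", "kwargs": {"rotation": [[0, 0, 0], [0, 0, 0], [0, 0, 0]], "translation": [[1.5, 0, 0], [1.5, 0, 0], [1.5, 0, 0]], "gripper": [0, 0, 0]}}

```text
time: 7.15
tool_pos: [463.4, 9.6, 100.3]
tool_rot: [[0.466, 0.885, 0.004], [0.885, -0.466, -0.008], [-0.005, 0.007, -1.0]]
force: [-0.6, -3.0, 0.4]
finger_gap: 0.0
```

>>> {"fn": "send_rows", "kwargs": {"rotation": [[0, 0, 0], [0, 0, 0]], "translation": [[1.5, 0, 0], [1.5, 0, 0]], "gripper": [0, 0]}}

```text
time: 7.35
tool_pos: [465.1, 12.7, 100.3]
tool_rot: [[0.467, 0.884, 0.004], [0.884, -0.467, -0.007], [-0.004, 0.007, -1.0]]
force: [-0.2, -1.1, -0.9]
finger_gap: 0.003
```

```bash
python3 -c "
from h import *
st()"
```

```text
t 7.35 off,slide [  1.45 -12.12] z 100.33 yaw 27.81 tilt [ 0.25 -0.41] F bx,by,z 0.39 -1.08 -0.88 gap 0.003
```

>>> {"fn": "send_rows", "kwargs": {"rotation": [[0, 0, 0], [0, 0, 0]], "translation": [[1, 0, 0], [1, 0, 0]], "gripper": [0, 0]}}

```text
time: 7.55
tool_pos: [466.8, 16.0, 100.4]
tool_rot: [[0.467, 0.884, 0.006], [0.884, -0.467, -0.005], [-0.001, 0.007, -1.0]]
force: [-0.5, 0.3, 0.5]
finger_gap: -0.0
```

```bash
python3 -c "
from h import *
st()"
```

```text
t 7.55 off,slide [ 1.47 -8.4 ] z 100.4 yaw 27.87 tilt [ 0.33 -0.26] F bx,by,z -0.56 0.05 0.49 gap -0.0
```

>>> {"fn": "send_rows", "kwargs": {"rotation": [[0, 0, 0], [0, 0, 0], [0, 0, 0]], "translation": [[1.5, 0, 0], [1, 0, 0], [1, 0, 0]], "gripper": [0, 0, 0]}}

```text
time: 7.85
tool_pos: [469.0, 20.0, 100.5]
tool_rot: [[0.467, 0.884, 0.007], [0.884, -0.467, -0.004], [-0.0, 0.008, -1.0]]
force: [-1.5, -2.6, 0.1]
finger_gap: -0.001
```

```bash
python3 -c "
from h import *
st()"
```

```text
t 7.85 off,slide [ 1.49 -3.87] z 100.53 yaw 27.86 tilt [ 0.37 -0.22] F bx,by,z -0.08 -2.99 0.11 gap -0.001
```

First click done: contact was made again at -3.9 mm, exactly 14 mm on. Now the second click, expected at about +3 mm.

>>> {"fn": "send_rows", "kwargs": {"rotation": [[0, 0, 0], [0, 0, 0], [0, 0, 0], [0, 0, 0]], "translation": [[1.5, 0, 0], [1.5, 0, 0], [1.5, 0, 0], [1.5, 0, 0]], "gripper": [0, 0, 0, 0]}}

```text
time: 8.25
tool_pos: [470.9, 23.6, 100.6]
tool_rot: [[0.466, 0.885, 0.004], [0.885, -0.466, -0.008], [-0.005, 0.007, -1.0]]
force: [-1.2, -1.8, 0.9]
finger_gap: 0.005
```

```bash
python3 -c "
from h import *
st()"
```

```text
t 8.25 off,slide [1.49 0.28] z 100.58 yaw 27.79 tilt [ 0.25 -0.44] F bx,by,z -0.19 -2.2 0.93 gap 0.005
```

>>> {"fn": "send_rows", "kwargs": {"rotation": [[0, 0, 0], [0, 0, 0]], "translation": [[1, 0, 0], [1, 0, 0]], "gripper": [0, 0]}}

```text
time: 8.45
tool_pos: [472.5, 26.5, 100.6]
tool_rot: [[0.467, 0.884, 0.005], [0.884, -0.467, -0.006], [-0.002, 0.007, -1.0]]
force: [0.2, -0.2, 0.3]
finger_gap: 0.0
```

```bash
python3 -c "
from h import *
st()"
```

```text
t 8.45 off,slide [1.51 3.56] z 100.55 yaw 27.84 tilt [ 0.31 -0.33] F bx,by,z 0.24 -0.06 0.33 gap 0.0
```

Clicked: the force is zero at +3.6 mm. The next contact is expected at +10.1 mm.

>>> {"fn": "send_rows", "kwargs": {"rotation": [[0, 0, 0], [0, 0, 0], [0, 0, 0], [0, 0, 0]], "translation": [[1.5, 0, 0], [1.5, 0, 0], [1, 0, 0], [1, 0, 0]], "gripper": [0, 0, 0, 0]}}

```text
time: 8.85
tool_pos: [475.5, 32.4, 100.5]
tool_rot: [[0.467, 0.884, 0.006], [0.884, -0.467, -0.004], [-0.001, 0.007, -1.0]]
force: [-0.9, -3.9, 1.1]
finger_gap: -0.001
```

```bash
python3 -c "
from h import *
st()"
```

```text
t 8.85 off,slide [ 1.4  10.18] z 100.52 yaw 27.85 tilt [ 0.36 -0.23] F bx,by,z 0.99 -3.85 1.13 gap -0.001
```

Contact at 10.2 mm, so the lever stands in notch 2. Third click is expected near 17 mm. I push carefully and stop when it clicks.

>>> {"fn": "send_rows", "kwargs": {"rotation": [[0, 0, 0], [0, 0, 0], [0, 0, 0], [0, 0, 0]], "translation": [[1.5, 0, 0], [1.5, 0, 0], [1.5, 0, 0], [1, 0, 0]], "gripper": [0, 0, 0, 0]}}

```text
time: 9.25
tool_pos: [477.3, 35.7, 100.6]
tool_rot: [[0.466, 0.885, 0.004], [0.885, -0.466, -0.008], [-0.005, 0.007, -1.0]]
force: [-0.8, -2.5, 0.9]
finger_gap: -0.002
```

```bash
python3 -c "
from h import *
st()"
```

```text
t 9.25 off,slide [ 1.42 13.86] z 100.58 yaw 27.78 tilt [ 0.24 -0.45] F bx,by,z 0.43 -2.58 0.89 gap -0.002
```

>>> {"fn": "send_rows", "kwargs": {"rotation": [[0, 0, 0]], "translation": [[1, 0, 0]], "gripper": [0]}}

```text
time: 9.35
tool_pos: [478.0, 36.9, 100.6]
tool_rot: [[0.466, 0.885, 0.005], [0.885, -0.466, -0.007], [-0.004, 0.007, -1.0]]
force: [0.1, -1.5, 0.9]
finger_gap: -0.002
```

```bash
python3 -c "
from h import *
st()"
```

```text
t 9.35 off,slide [ 1.45 15.27] z 100.58 yaw 27.8 tilt [ 0.26 -0.42] F bx,by,z 0.8 -1.31 0.88 gap -0.002
```

>>> {"fn": "send_rows", "kwargs": {"rotation": [[0, 0, 0], [0, 0, 0]], "translation": [[1, 0, 0], [0.5, 0, 0]], "gripper": [0, 0]}}

```text
time: 9.55
tool_pos: [479.3, 39.5, 100.5]
tool_rot: [[0.467, 0.884, 0.006], [0.884, -0.467, -0.005], [-0.002, 0.007, -1.0]]
force: [-0.3, 0.3, 1.0]
finger_gap: -0.001
```

```bash
python3 -c "
from h import *
st()"
```

```text
t 9.55 off,slide [ 1.4  18.24] z 100.54 yaw 27.85 tilt [ 0.34 -0.28] F bx,by,z -0.42 0.16 0.98 gap -0.001
```

The third click is done, with zero force at 18.2 mm. I back off, lift clear, and check by camera.

>>> {"fn": "send_rows", "kwargs": {"rotation": [[0, 0, 0], [0, 0, 0], [0, 0, 0], [0, 0, 0], [0, 0, 0], [0, 0, 0], [0, 0, 0], [0, 0, 0], [0, 0, 0], [0, 0, 0], [0, 0, 0], [0, 0, 0]], "translation": [[-4, 0, 0], [-4, 0, 0], [0, 0, 0], [0, 0, -20], [0, 0, -30], [0, 0, -40], [0, 0, -40], [-20, -15, 0], [-20, -15, 0], [-20, -15, 0], [0, 0, 0], [0, 0, 0]], "gripper": [0, 0, 0, 0, 0, 0, 0, 0, 0, 0, 0, 0]}}

```text
time: 10.75
tool_pos: [405.3, 0.2, 235.8]
tool_rot: [[0.469, 0.883, 0.009], [0.883, -0.469, -0.002], [0.003, 0.009, -1.0]]
force: [0.2, 0.5, 0.2]
finger_gap: 0.001
```

Run:
```python
from h import *
st()
c=bot.camera_params("wrist");im=bot.snapshot("wrist");cv2.imwrite("pics/w9.png",im)
cv2.imwrite('pics/s9.png',cv2.resize(bot.snapshot('side')[140:300,120:330],None,fx=3.5,fy=3.5,interpolation=2))
for n in range(6): print(n,proj(c,(*(C+BY*(n*14-35)),113)).round(1))
h=cv2.cvtColor(im,cv2.COLOR_BGR2HSV).astype(int)
m=(h[...,0]>=4)&(h[...,0]<22)&(h[...,1]>140)&(h[...,2]>60)
n,l,s,ce=cv2.connectedComponentsWithStats(m.astype(np.uint8))
for i in range(1,n):
    if s[i,4]>80: print(s[i],ce[i],lv(onplane(c,*ce[i],108)))
```

```text
t 10.75 off,slide [-45.42 -51.33] z 235.8 yaw 27.98 tilt [ 0.51 -0.1 ] F bx,by,z -0.06 0.49 0.17 gap 0.001
0 [329.8 150.1]
1 [330.7 133.1]
2 [331.6 115.5]
3 [332.6  97.3]
4 [333.6  78.5]
5 [334.6  59. ]
[513  56  16  66 165] [520.35151515  87.62424242] [154.45890706  49.73976332]
[314  89  34  19 477] [329.7672956   97.73375262] [-1.43312798 41.97764882]
```

View pics/w9.png

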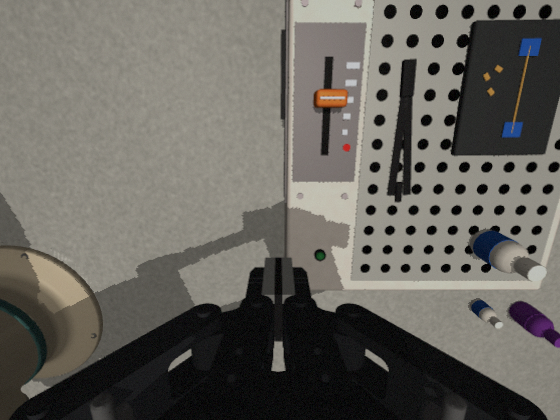

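View pics/s9.png

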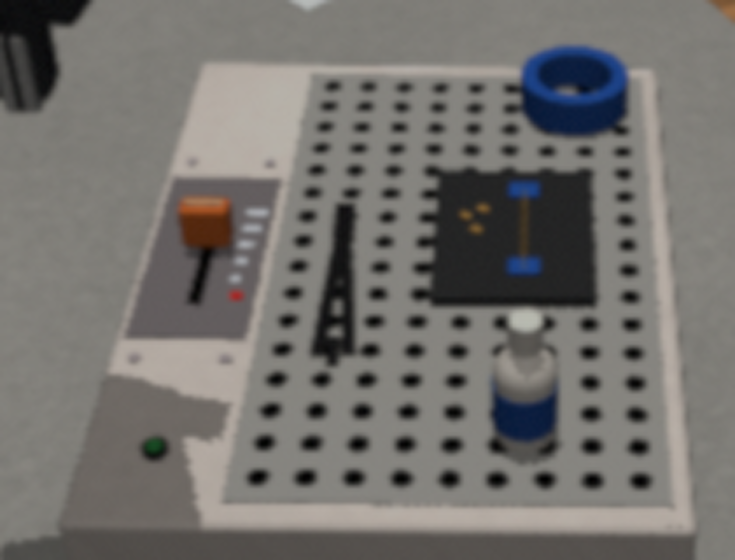

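The wrist view puts the cap at (330,98), which is 42.0 mm of slide and level with the third bar. The slate, tweezers, bottle and tape look untouched, and the hand is clear and still, so I hand in.

```bash
python3 -c "
from rig import bot
print(bot.finish_job())"
```

```text
the job is handed in; nothing more can be done
None
```

The fan lever is in the third notch, and I handed the job in at about 11 s with the hand clear.

- **To off:** The lever started in speed 1. I pushed it with the shut fingertips until it clicked back. I then touched it gently at the off stop: the finger stood firm at about 4 N, 14 mm from the first contact.
- **Up three clicks:** From the other side I pushed it up. I felt fresh contact 14 mm further on after the first and second clicks. After the third click the force fell to zero and I stopped pushing. The highest push I read was about 5 N.
- **Last checks:** After I lifted away, the wrist camera put the cap at 42.0 mm of slide, level with the third bar. By eye, the side view showed the slate, tweezers, bottle and tape where they had been. The tool force read about zero, with the hand about 120 mm above the lever. No check failed. The only disagreement was at the start, when the side camera put the lever at 15.6 mm and the wrist camera at 14.2 mm; both meant speed 1.

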